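# Gauge the worn punch and present the carbide spare

### The job

A worn punch needs replacing by the carbide spare. Take its size first: push the caliper's thumb piece so that the sliding jaw gently closes on the worn punch and presses it against the fixed jaw for a moment, and leave the jaws closed. Then find which of the two identical tubes on the rubber pad is the heavier, carbide one: lift each clear of the pad in turn, setting it back upright on the pad before the next, and finish while still holding the heavier tube still and upright, straight above the worn punch and about 7 cm clear of it, with the lighter one back on the pad and the other instruments left alone.

Things in the scene. Friction and masses are not known exactly. Their poses are not given: they have to be found in the camera images.
- caliper: bench caliper lying level on a fixed dark base plate 100 x 230 x 10 (x, y, z); steel beam along y; it stands left or right of the middle. Origin: centre of the base's underside, z up; the sliding jaw closes towards +y, the fixed jaw stands at the +y end. Beam, jaws and slider lie between 20 and 34 above the underside; the jaws reach from the beam (at x = +20) to x = -28
- caliper_jaw: the caliper's slider with its sliding jaw: slider 36 x 70 x 14 with a display on top (top 34 above the table), jaw plate 8 thick. Its origin is level with the table, on the caliper's y axis line, at the y of the jaw face; moves along the caliper's y with about 1.5 N of friction and stays where it is left. It has 95 of travel; opening to the fixed jaw is 70 to 100 at the start
- jaw_face (a point): middle of the sliding jaw's contact face, 26 above the table, at x = -12 of the caliper
- anvil_face (a point): middle of the fixed jaw's contact face, 26 above the table, at x = -12 of the caliper; distance to jaw_face is the caliper's opening (20 when closed on the punch)
- thumb_back (a point): middle of the back (-y) face of the thumb piece, a ribbed block 18 x 14 x 27 (caliper x, y, z) on the slider, 35 to 62 above the table; the point is 50 above the table, 57 behind the jaw face, at caliper x = +22. Push towards caliper +y; it gives on a 600 N/m spring, up to 12 mm. 2 N at the jaw registers, 20 N is too much: push with about 5 N
- worn_punch: loose steel punch standing upright on the caliper's base between the jaws, 1 to 6 from the fixed jaw: head diameter 34 x 8 at the bottom, shank diameter 20 up to 46, dark tip to 55. Origin: centre of its underside, 10 above the table (top at 65 above the table); 0.16 kg
- pad: fixed black rubber pad 120 x 220 x 6 (x, y, z) on which the two tubes stand, on the other side of the middle from the caliper; origin centre of its underside, top 6 above the table
- tube_a: closed aluminium punch tube standing upright on the pad, diameter 34, height 75, dark line 14 below its top; looks exactly like the other, 95 to 135 away (centres). A hidden punch inside has 1 to 3 of rattle room. The tube weighs in all 0.24 to 0.29 kg (steel punch) or 0.41 to 0.50 kg (carbide); always one of each, which is which changes. Origin: centre of its underside, z up
- tube_b: closed aluminium punch tube standing upright on the pad, diameter 34, height 75, dark line 14 below its top; looks exactly like the other, 95 to 135 away (centres). A hidden punch inside has 1 to 3 of rattle room. The tube weighs in all 0.24 to 0.29 kg (steel punch) or 0.41 to 0.50 kg (carbide); always one of each, which is which changes. Origin: centre of its underside, z up
- micrometer: bystander: chrome micrometer lying flat, about 75 x 150, 18 high; origin at the centre of its frame's arc, underside
- jig_plate: bystander: dark drill jig plate 100 x 130 x 16 with four bronze bushings; origin under its centre
- die_punch: bystander: small steel die punch standing near the middle, foot diameter 22, height 44; origin under its centre
- gauge_block: bystander: steel gauge block standing on edge, 30 x 9 x 30; origin under its centre
- ring_gauge: bystander: steel ring gauge, diameter 60, 16 high; origin under its centre
- vee_block: bystander: dark steel vee block 50 x 60 x 42; origin under its centre
Things that resemble listed ones, but are neither listed nor needed, are in the scene too. Leave any yellow look-alike of the worn_punch alone.

How it is judged:
By the outcome, as a careful person would: the job done as asked, in the order asked, and still so for the second after the job is handed in, while the arm keeps its last pose, push and grip.
It also fails if it takes over 67 s, if anything falls off the work surface, if the arm or the gripper's body presses on something with over 40 N, if the wrist force passes 120 N, or if a joint passes its speed limit or range.

### The arm

A 7-joint arm with a two-finger parallel gripper is mounted at the origin on the work surface. World frame = base frame: x ahead of the robot, y to its left, z up, the work surface at z = 0. Lengths are in m, angles in rad, forces in N, time in s.
With the tool pointing down it reaches from about 0.4 to 0.75 m from the base axis. Payload 19.5 kg.
Tool frame: the origin (TCP) lies at the very end of the fingers, on their centre line; the grasp point (between the pads) lies 19 mm behind it; z points along the fingers, y is the line along which they close (so a half turn about z gives the same grasp; the last joint's range is limited). The gripper opens to 85 mm and grips with 20 to 120 N. Pads are 22 mm wide; open, the fingers measure 114 mm over their backs; the gripper's body (76 mm by 85 mm) begins 54 mm behind the grasp point. The pads swing forward as they close: fully open they stand 13 mm farther back than shut.
Start: joints at [-1.148, 0.707, -0.028, 1.485, 0.022, 0.951, -0.075], TCP at [0.258, 0.514, 0.231] pointing down, gripper open.
Joint ranges: [-2.71, 2.71], [-0.32, 2.16], [-1.57, 1.52], [0, 2.45], [-1.46, 4.6], [0, 2.02], [-2.83, 2.83]. Speed limits (rad/s): [1.89, 1.89, 2.57, 2.57, 3.01, 3.01, 3.01].

### API

Orientations are given as a unit quaternion [x, y, z, w].
In Python, from plant import readout, snapshot, manip, nets gives the robot as it stands.
- The arm moves only by the tool arm_command, never from a script. Its argument "steps" is a list of rows, each an object of numbers: "x", "y", "z": the shift along the world's x, y, z in cm; "rx", "ry", "rz": the turn, a rotation vector about the world's x, y, z in rad. In form: [{"x": .., "y": .., "z": .., "rx": .., "ry": .., "rz": ..}, ...]. A call has 1 to 5 rows; each row is the pose to reach, as a shift and turn from the pose commanded when the call began; what a row does not reach only later rows make up. A row lasts 1/12 s, in which the tool goes at most 41.7 mm and 7.16 degrees, less where a joint would pass 70% of its speed; a pose out of reach is approached as far as the arm can. A call with a gripper value outside its range is refused whole. "claw" is the opening, from 0 (shut) to 1 (fully open), set as the call begins (left out, the last holds). The fingers move at their own pace and stop on an object; "newtons" is the grip in N (left out, the last holds). Time passes only in rows, so rows that repeat a pose let the fingers close. It gives the time, the measured TCP pose, the force, the opening and the grip force at its end, in the units of the state.
- readout.observe(): the state, without advancing time (a new reading comes with each control period).
- snapshot(name): name is "side" or "top" or "wrist"; returns a dict with "img" (384x512x3 uint8, red, green, blue), "fx", "fy", "cx", "cy" (pixels), "cam_to_world" (4x4, takes a point from camera to world coordinates). Camera axes: x right, y up, looking along -z (the intrinsics and any distortion apply to the point x, -y, -z); pixel columns grow to the right and rows downward; lengths in m; the calibration is good to about 2 mm. A picture is of the moment at which its call begins. There is no depth.
- manip.job_done(): hands the job in; it is judged then, once.
Trained networks look in a picture, given as the dict that the camera call returned (one of the last four; its "shot" number tells which), for a name from the list of things; names that differ only in an ending like _2 or _b are one class to them, and where a whole thing is asked for, a point or a joint stands for the part that bears it (a point fixed in the world has none). Each returns a list of dicts, best first, with "p" (0 to 1); they miss things now and then, are a little off and sometimes report something else, mostly with a low value. They report only what shows in the picture. A call takes as long as a camera call. They do not tell look-alikes from the thing itself.
- nets.search_frame(query, picture): "rect" ([left, top, right, bottom] as shares, 0 to 1, of the picture: columns of its width, rows of its height, round what is visible of it).
- nets.pinpoint(query, picture): "at" ([column, row] as shares, 0 to 1, of the picture: columns of its width, rows of its height: a listed point, or the origin of a listed thing).
The state is a dict: "time_s": time; "joint_pos": joint angles; "qvel": joint speeds; "tau": joint torques, N m; "position": TCP position; "tcp_rot": TCP orientation; "ft_force": force on the tool from outside, world axes, zero at the start; "torque": the same for the moment, N m; "gripper_width": opening from 0.0 (shut) to 1.0 (fully open); "finger_force": force on a finger pad.
Only numpy, scipy, OpenCV 4.12 (cv2) and the standard library are available. Lean on these libraries where they do the work, as an engineer would, in place of code of your own. Each camera call takes 0.05 s, during which the arm holds its last target. There are 200 camera calls.

## Working session

There is one attempt and no reset: what is moved stays moved. The work goes in short steps, Python scripts to look and compute and a tool call to move; the robot and the scene stay as the last step left them, time stands still between calls to the robot, and variables do not carry over. Pictures are saved under pics/ and viewed, at most 12 in all, crops included, and the job is handed in when it is done.

Besides the shell and the picture viewer there is one more tool, called after ">>>" by a JSON object that holds its "op" and its "data". arm_command: Moves the arm, as the interface text tells. Its arguments: {"type":"object","properties":{"steps":{"type":"array","items":{"type":"object","properties":{"x":{"type":"number"},"y":{"type":"number"},"z":{"type":"number"},"rx":{"type":"number"},"ry":{"type":"number"},"rz":{"type":"number"}}}},"claw":{"type":"number"},"newtons":{"type":"number"}},"required":["steps"]}

```bash
mkdir -p pics; ls; cat > h.py <<'E'
import numpy as np, cv2
from plant import readout, snapshot, manip, nets
def ray(s,at):
    h,w=s["img"].shape[:2]
    u,v=at[0]*w,at[1]*h
    d=np.array([(u-s["cx"])/s["fx"],-(v-s["cy"])/s["fy"],-1.])
    T=np.array(s["cam_to_world"]); return T[:3,3],T[:3,:3]@d
def onz(s,at,z):
    o,d=ray(s,at); return o+d*(z-o[2])/d[2]
def proj(s,p):
    T=np.array(s["cam_to_world"]); c=T[:3,:3].T@(np.array(p)-T[:3,3])
    return s["cx"]+s["fx"]*c[0]/-c[2], s["cy"]-s["fy"]*c[1]/-c[2]
def save(s,n): cv2.imwrite(f"pics/{n}.png",s["img"][:,:,::-1])
E
python3 - <<'E'
from h import *
np.set_printoptions(precision=4,suppress=True)
st=readout.observe(); print({k:np.round(v,3) for k,v in st.items()})
s=snapshot("top"); t=snapshot("side"); print(s.keys())
save(s,"top0"); save(t,"side0")
for n,z in [("caliper",0),("caliper_jaw",0),("jaw_face",.026),("anvil_face",.026),("thumb_back",.05),("worn_punch",.01),("pad",0),("tube_a",.006)]:
  for c,im in(("top",s),("side",t)):
    for r in nets.pinpoint(n,im)[:4]:
        if r["p"]>.1: print(n,c,round(r["p"],2),np.round(r["at"],3),onz(im,r["at"],z))
E
```

```text
pics
{'time_s': np.float64(0.0), 'joint_pos': array([-1.148,  0.707, -0.028,  1.485,  0.022,  0.951, -0.075]), 'qvel': array([-0.001,  0.001, -0.001, -0.001,  0.001,  0.002,  0.001]), 'tau': array([ -0.   , -88.321,   1.235, -23.617,   0.017,   0.006,   0.   ]), 'position': array([0.258, 0.514, 0.231]), 'tcp_rot': array([ 0.23 ,  0.973, -0.   , -0.   ]), 'ft_force': array([0.275, 0.018, 0.682]), 'torque': array([ 0.011,  0.003, -0.018]), 'finger_force': np.float64(0.0), 'gripper_width': np.float64(0.998)}
dict_keys(['img', 'fx', 'fy', 'cx', 'cy', 'cam_to_world', 'shot'])
caliper top 0.64 [0.405 0.543] [0.4943 0.1943 0.    ]
caliper top 0.42 [0.363 0.558] [0.4753 0.2689 0.    ]
caliper side 0.93 [0.419 0.645] [0.5025 0.2027 0.    ]
caliper side 0.73 [0.596 0.467] [ 0.5597 -0.2255  0.    ]
caliper_jaw top 0.5 [0.412 0.533] [0.5073 0.1818 0.    ]
caliper_jaw side 0.9 [0.433 0.629] [0.5083 0.1741 0.    ]
caliper_jaw side 0.37 [0.335 0.54 ] [0.7269 0.1709 0.    ]
jaw_face top 0.48 [0.412 0.547] [0.4866 0.1778 0.026 ]
jaw_face side 0.73 [0.429 0.616] [0.5021 0.1848 0.026 ]
jaw_face side 0.
[... 363 characters left out ...]
0.539  0.3665 0.01  ]
worn_punch top 0.53 [0.359 0.633] [0.3753 0.2724 0.01  ]
worn_punch top 0.49 [0.372 0.559] [0.4729 0.2509 0.01  ]
worn_punch side 0.74 [0.673 0.383] [ 0.5965 -0.5006  0.01  ]
worn_punch side 0.65 [0.444 0.742] [0.376 0.274 0.01 ]
worn_punch side 0.52 [0.389 0.684] [0.4764 0.2708 0.01  ]
worn_punch side 0.46 [0.293 0.709] [0.5295 0.3707 0.01  ]
pad top 0.57 [0.632 0.499] [ 0.5497 -0.2132  0.    ]
pad side 0.57 [0.598 0.465] [ 0.5616 -0.2335  0.    ]
tube_a top 0.58 [0.617 0.518] [ 0.5237 -0.1853  0.006 ]
tube_a top 0.44 [0.668 0.506] [ 0.539  -0.2766  0.006 ]
tube_a side 0.62 [0.589 0.49 ] [ 0.5266 -0.1667  0.006 ]
tube_a side 0.57 [0.617 0.448] [ 0.5589 -0.2816  0.006 ]
```

View pics/top0.png

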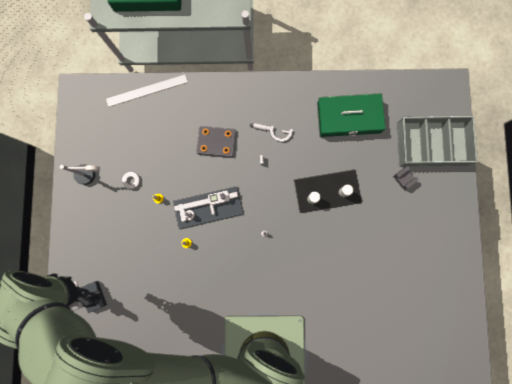

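View pics/side0.png

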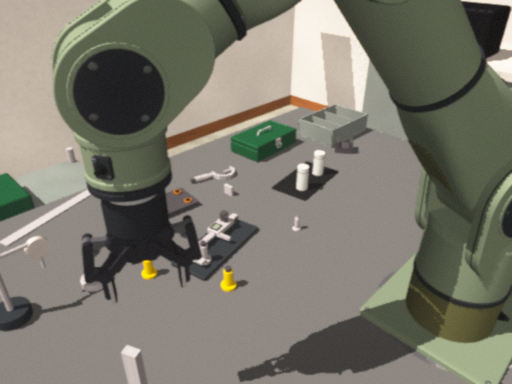

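The top view shows the caliper at about (208,207), with its fixed jaw and worn punch at the left end near (188,214). The yellow look-alikes are at (158,198) and (187,243), and the tubes at (314,198) and (347,190). The side view agrees. I'll move the wrist camera over the caliper.

>>> {"op": "arm_command", "data": {"steps": [{"x": 3, "y": -4, "z": 3, "rz": -0.1}, {"x": 5, "y": -7, "z": 5, "rz": -0.22}, {"x": 7, "y": -10, "z": 7, "rz": -0.34}, {"x": 9, "y": -13, "z": 9, "rz": -0.46}, {"x": 11, "y": -16, "z": 9, "rz": -0.58}], "claw": 0}}

```text
invalid input
```

>>> {"op": "arm_command", "data": {"steps": [{"x": 2, "y": -3, "rz": -0.1}, {"x": 4, "y": -6, "rz": -0.2}, {"x": 6, "y": -9, "rz": -0.25}, {"x": 8, "y": -12, "rz": -0.28}, {"x": 8, "y": -15, "rz": -0.28}]}}

```text
invalid input
```

```bash
python3 - <<'E'
from h import *
np.set_printoptions(precision=4,suppress=True)
st=readout.observe(); print(st["time_s"],st["position"],st["tcp_rot"],st["ft_force"],st["joint_pos"])
s=snapshot("wrist"); t=snapshot("side"); save(s,"w1")
print(np.array(s["cam_to_world"]),s["fx"])
for n,z in [("caliper",0),("caliper_jaw",0),("jaw_face",.026),("anvil_face",.026),("thumb_back",.05),("worn_punch",.01)]:
  for c,im in(("wrist",s),("side",t)):
    for r in nets.pinpoint(n,im)[:3]:
        if r["p"]>.2: print(n,c,round(r["p"],2),np.round(r["at"],3),onz(im,r["at"],z))
E
```

```text
0.9 [0.2577 0.514  0.2313] [ 0.2303  0.9731 -0.     -0.    ] [-0.8857 -0.7716  0.5109] [-1.1477  0.7065 -0.0276  1.4846  0.022   0.9509 -0.0755]
[[ 0.4488 -0.8451 -0.2904  0.1816]
 [ 0.8936  0.425   0.1442  0.5519]
 [ 0.0015 -0.3242  0.946   0.3738]
 [ 0.      0.      0.      1.    ]] 285.21669413650733
caliper side 0.88 [0.419 0.644] [0.5046 0.201  0.    ]
caliper_jaw side 0.63 [0.432 0.633] [0.5053 0.1781 0.    ]
jaw_face side 0.69 [0.43  0.617] [0.5001 0.1852 0.026 ]
anvil_face wrist 0.65 [0.359 0.906] [0.4703 0.273  0.026 ]
anvil_face side 0.92 [0.391 0.667] [0.4773 0.2656 0.026 ]
thumb_back side 0.4 [0.436 0.552] [0.5499 0.1295 0.05  ]
worn_punch wrist 0.44 [0.499 0.888] [0.5238 0.3731 0.01  ]
worn_punch side 0.83 [0.448 0.744] [0.3709 0.2729 0.01  ]
worn_punch side 0.75 [0.394 0.681] [0.4749 0.2644 0.01  ]
worn_punch side 0.71 [0.294 0.712] [0.5257 0.3719 0.01  ]
```

View pics/w1.png

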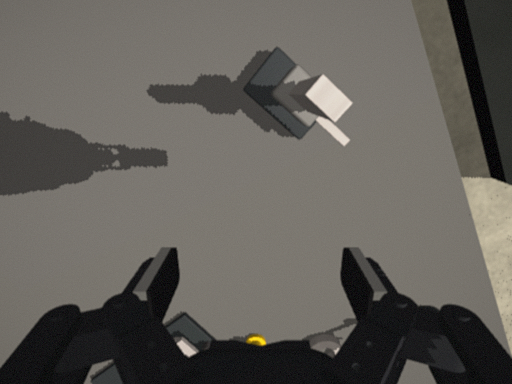

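The wrist view shows only a grey stand at the top (about 300,90), and the caliper is just out of view at the bottom. Both moves were refused, so I'll retry with every key given in each row.

>>> {"op": "arm_command", "data": {"steps": [{"x": 3, "y": -3, "z": 2, "rx": 0, "ry": 0, "rz": -0.1}, {"x": 5, "y": -6, "z": 4, "rx": 0, "ry": 0, "rz": -0.2}, {"x": 7, "y": -9, "z": 6, "rx": 0, "ry": 0, "rz": -0.3}, {"x": 9, "y": -12, "z": 8, "rx": 0, "ry": 0, "rz": -0.4}, {"x": 11, "y": -15, "z": 9, "rx": 0, "ry": 0, "rz": -0.5}], "claw": 0, "newtons": 20}}

```text
time_s: 2.02
position: [0.3684, 0.363, 0.3232]
tcp_rot: [0.466, 0.885, 0.001, 0.0]
ft_force: [1.1, 0.6, 0.2]
gripper_width: 0.301
finger_force: 0.0
```

>>> {"op": "arm_command", "data": {"steps": [{"x": 2, "y": -3, "z": 0, "rx": 0, "ry": 0, "rz": -0.1}, {"x": 4, "y": -6, "z": 0, "rx": 0, "ry": 0, "rz": -0.2}, {"x": 7, "y": -9, "z": 0, "rx": 0, "ry": 0, "rz": -0.3}, {"x": 10, "y": -12, "z": 0, "rx": 0, "ry": 0, "rz": -0.36}, {"x": 12, "y": -15, "z": 0, "rx": 0, "ry": 0, "rz": -0.36}], "claw": 0, "newtons": 20}}

```text
time_s: 2.43
position: [0.4894, 0.2124, 0.3212]
tcp_rot: [0.617, 0.787, 0.0, 0.0]
ft_force: [0.3, 0.9, -0.6]
gripper_width: 0.0
finger_force: 0.0
```

```bash
python3 - <<'E'
from h import *
np.set_printoptions(precision=4,suppress=True)
st=readout.observe(); print(st["time_s"],st["position"],st["tcp_rot"],st["ft_force"],st["joint_pos"])
s=snapshot("wrist");save(s,"w2")
for n,z in [("caliper",0),("caliper_jaw",0),("jaw_face",.026),("anvil_face",.026),("thumb_back",.05),("worn_punch",.01)]:
  for c,im in(("wrist",s),):
    for r in nets.pinpoint(n,im)[:3]:
        if r["p"]>.2: print(n,c,round(r["p"],2),np.round(r["at"],3)*[512,384],onz(im,r["at"],z))
E
```

```text
2.4333 [0.4894 0.2124 0.3212] [0.6167 0.7872 0.0001 0.0002] [ 0.2812  0.8795 -0.5991] [-0.5838  0.5579  0.2126  1.4795 -0.1243  1.117  -0.1064]
caliper_jaw wrist 0.58 [261.12  165.888] [0.4983 0.1838 0.    ]
jaw_face wrist 0.74 [255.488 170.88 ] [0.4902 0.1799 0.026 ]
anvil_face wrist 0.65 [259.584 112.896] [0.475  0.2677 0.026 ]
thumb_back wrist 0.45 [277.504 207.744] [0.5362 0.1365 0.05  ]
worn_punch wrist 0.89 [316.416  52.224] [0.5351 0.368  0.01  ]
worn_punch wrist 0.72 [187.392 249.6  ] [0.4058 0.0033 0.01  ]
worn_punch wrist 0.59 [256.512 117.888] [0.4726 0.2581 0.01  ]
```

View pics/w2.png

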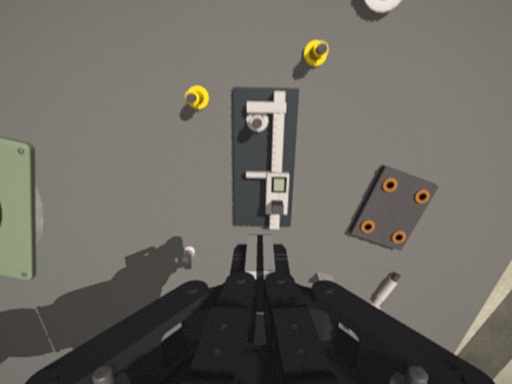

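The wrist view shows the caliper clearly. The base corners are at about (234,87), (298,88), (290,226) and (234,226). The punch tip is at about (257,122), the sliding jaw at (258,175) and the thumb at (277,208).

```bash
python3 - <<'E'
from h import *
np.set_printoptions(precision=4,suppress=True)
s=snapshot("wrist"); k=6
a=s["img"][80:240,215:315]; cv2.imwrite("pics/w2c.png",cv2.resize(a[:,:,::-1],None,fx=3.7,fy=3.7,interpolation=cv2.INTER_CUBIC))
f=lambda u,v,z:onz(s,(u/512,v/384),z)
c=[f(234,87,.01),f(298,88,.01),f(290,226,.01),f(234,226,.01)]
print(*c,sep="\n"); m=np.mean(c,0); y=(c[0]+c[1]-c[2]-c[3])[:2]; print("ctr",m,"len",np.linalg.norm(y)/2, "ydir",y/np.linalg.norm(y), "width",np.linalg.norm(c[1]-c[0]))
print("tip",f(257,123,.065),"thumb top",f(277,208,.062))
E
```

```text
[0.4262 0.2962 0.01  ]
[0.5195 0.3182 0.01  ]
[0.5712 0.0962 0.01  ]
[0.4759 0.0722 0.01  ]
ctr [0.4982 0.1957 0.01  ] len 0.2286907129505497 ydir [-0.2218  0.9751] width 0.09580646637715659
tip [0.4715 0.2587 0.065 ] thumb top [0.5315 0.1434 0.062 ]
```

View pics/w2c.png

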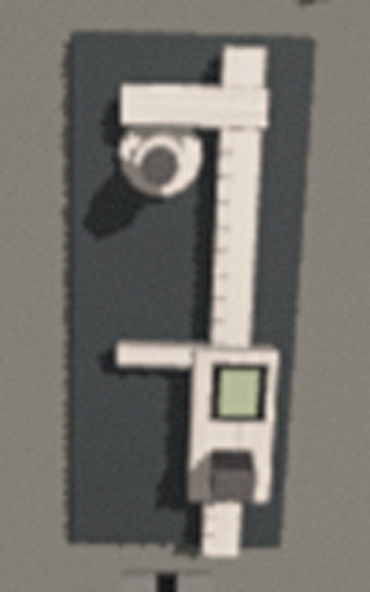

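The crop shows the fixed jaw's inner edge at crop row 125, the sliding jaw's front edge at row 343, and the thumb block at columns 205–252, rows 452–500.

```bash
python3 - <<'E'
from h import *
np.set_printoptions(precision=4,suppress=True)
s=snapshot("wrist")
f=lambda u,v,z:onz(s,((215+u/3.7)/512,(80+v/3.7)/384),z)
C=np.array([.4982,.1957,0]); Y=np.array([-.2218,.9751,0]); X=np.array([.9751,.2218,0])
L=lambda p:np.array([(p-C)@X,(p-C)@Y,p[2]])
a=f(155,127,.034); j=f(155,343,.034)
print("anvil",a,L(a),"jaw",j,L(j),"tip",L(f(159,166,.065)))
print("tip w",f(159,166,.065))
tb=j+X*(.022-L(j)[0])-.057*Y; print("thumb_back pred",tb,L(tb))
for z in(.035,.062):
  for dy in (0,.014):
    for dx in(-.009,.009):
      u,v=proj(s,[*(tb+X*dx+Y*dy)[:2],z]); print(z,dy,dx,(u-215)*3.7,(v-80)*3.7)
E
```

```text
anvil [0.4689 0.2677 0.034 ] [-0.0126  0.0767  0.034 ] jaw [0.4902 0.1822 0.034 ] [-0.0108 -0.0114  0.034 ] tip [-0.0107  0.0649  0.065 ]
tip w [0.4734 0.2566 0.065 ]
thumb_back pred [0.5348 0.1339 0.034 ] [ 0.022  -0.0684  0.034 ]
0.035 0 -0.009 206.68967456825783 470.6158655874828
0.035 0 0.009 247.74373618505822 471.50459574724744
0.035 0.014 -0.009 207.86326875678728 440.67600175501985
0.035 0.014 0.009 249.32205169560322 441.5831612644668
0.062 0 -0.009 209.1777187456351 495.2328429814188
0.062 0 0.009 252.63239130489137 496.16523441216594
0.062 0.014 -0.009 210.4467140319327 463.7800956360076
0.062 0.014 0.009 254.35508492623023 464.7329789651433
```

>>> {"op": "arm_command", "data": {"steps": [{"x": 1.3, "y": -2.7, "z": -2, "rx": 0, "ry": 0, "rz": 0}, {"x": 2.6, "y": -5.4, "z": -4, "rx": 0, "ry": 0, "rz": 0}, {"x": 3.9, "y": -8.1, "z": -6, "rx": 0, "ry": 0, "rz": 0}, {"x": 5.2, "y": -10.7, "z": -8, "rx": 0, "ry": 0, "rz": 0}, {"x": 5.2, "y": -10.7, "z": -12, "rx": 0, "ry": 0, "rz": 0}], "claw": 0, "newtons": 20}}

```text
time_s: 3.3
position: [0.5427, 0.1022, 0.2027]
tcp_rot: [0.617, 0.787, 0.001, 0.003]
ft_force: [1.6, -1.1, -0.1]
gripper_width: 0.001
finger_force: 0.0
```

>>> {"op": "arm_command", "data": {"steps": [{"x": 0, "y": 0, "z": -4, "rx": 0, "ry": 0, "rz": 0}, {"x": 0, "y": 0, "z": -8, "rx": 0, "ry": 0, "rz": 0}, {"x": 0, "y": 0, "z": -12, "rx": 0, "ry": 0, "rz": 0}, {"x": 0, "y": 0, "z": -15, "rx": 0, "ry": 0, "rz": 0}, {"x": 0, "y": 0, "z": -15.8, "rx": 0, "ry": 0, "rz": 0}], "claw": 0, "newtons": 20}}

```text
time_s: 3.72
position: [0.5378, 0.1073, 0.0394]
tcp_rot: [0.615, 0.789, -0.002, -0.002]
ft_force: [-0.3, 0.0, -0.8]
gripper_width: -0.001
finger_force: 0.0
```

```bash
python3 - <<'E'
from h import *
st=readout.observe(); print(st["time_s"],st["position"],st["tcp_rot"],st["ft_force"],st["joint_pos"])
s=snapshot("wrist");save(s,"w3")
for n,z in [("thumb_back",.05),("jaw_face",.026),("anvil_face",.026)]:
    for r in nets.pinpoint(n,s)[:2]: print(n,round(r["p"],2),onz(s,r["at"],z))
E
```

```text
3.7167 [0.53776507 0.10726785 0.03937083] [ 0.61463591  0.78880658 -0.00195609 -0.00174833] [-0.33210891  0.03259827 -0.77759007] [-0.30618998  0.96559991  0.09891459  1.74789419 -0.19158732  0.44275152
  0.17108029]
thumb_back 0.86 [0.53657966 0.13221908 0.05      ]
thumb_back 0.41 [0.50482184 0.18458634 0.05      ]
jaw_face 0.97 [0.49086715 0.17882432 0.026     ]
```

View pics/w3.png

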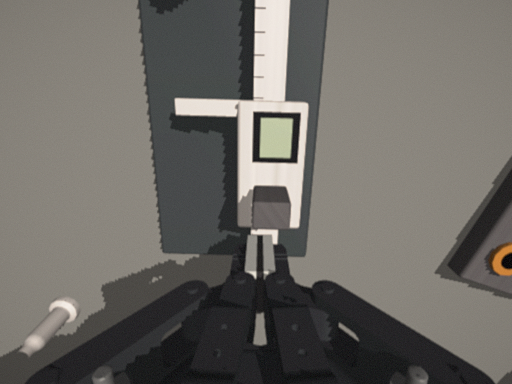

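Closed fingers at about (260,250) sit just behind the thumb block at (271,207) and are roughly aligned. I'll start the push along caliper +y.

>>> {"op": "arm_command", "data": {"steps": [{"x": -0.2, "y": 0.8, "z": 0, "rx": 0, "ry": 0, "rz": 0}, {"x": -0.4, "y": 1.6, "z": 0, "rx": 0, "ry": 0, "rz": 0}, {"x": -0.5, "y": 2.2, "z": 0, "rx": 0, "ry": 0, "rz": 0}, {"x": -0.6, "y": 2.8, "z": 0, "rx": 0, "ry": 0, "rz": 0}, {"x": -0.8, "y": 3.6, "z": 0, "rx": 0, "ry": 0, "rz": 0}], "claw": 0, "newtons": 20}}

```text
time_s: 4.33
position: [0.5319, 0.1435, 0.0437]
tcp_rot: [0.615, 0.788, 0.0, 0.0]
ft_force: [2.1, -2.5, 1.5]
gripper_width: 0.001
finger_force: 1.2
```

>>> {"op": "arm_command", "data": {"steps": [{"x": -0.2, "y": 0.8, "z": 0, "rx": 0, "ry": 0, "rz": 0}, {"x": -0.4, "y": 1.6, "z": 0, "rx": 0, "ry": 0, "rz": 0}, {"x": -0.5, "y": 2.4, "z": 0, "rx": 0, "ry": 0, "rz": 0}, {"x": -0.7, "y": 3.1, "z": 0, "rx": 0, "ry": 0, "rz": 0}, {"x": -0.8, "y": 3.6, "z": 0, "rx": 0, "ry": 0, "rz": 0}], "claw": 0, "newtons": 20}}

```text
time_s: 4.75
position: [0.5234, 0.1801, 0.0432]
tcp_rot: [0.615, 0.789, -0.0, -0.0]
ft_force: [0.5, -1.1, 0.6]
gripper_width: 0.0
finger_force: 1.0
```

```bash
python3 - <<'E'
from h import *
np.set_printoptions(precision=4,suppress=True)
s=snapshot("wrist")
C=np.array([.4982,.1957,0]); Y=np.array([-.2218,.9751,0]); X=np.array([.9751,.2218,0])
L=lambda p:np.array([(p-C)@X,(p-C)@Y,p[2]])
for n,z in [("thumb_back",.05),("jaw_face",.026),("anvil_face",.026),("worn_punch",.01)]:
    for r in nets.pinpoint(n,s)[:2]: print(n,round(r["p"],2),L(onz(s,r["at"],z)))
st=readout.observe(); print(L(st["position"]),st["ft_force"]@Y)
E
```

```text
thumb_back 0.84 [ 0.0218 -0.0084  0.05  ]
jaw_face 0.65 [-0.0111  0.0438  0.026 ]
anvil_face 0.61 [-0.0092  0.0784  0.026 ]
worn_punch 0.96 [-0.011   0.0655  0.01  ]
[ 0.0211 -0.0222  0.0432] -1.1349438139759624
```

>>> {"op": "arm_command", "data": {"steps": [{"x": -0.1, "y": 0.3, "z": 0, "rx": 0, "ry": 0, "rz": 0}, {"x": -0.1, "y": 0.6, "z": 0, "rx": 0, "ry": 0, "rz": 0}, {"x": -0.2, "y": 0.9, "z": 0, "rx": 0, "ry": 0, "rz": 0}, {"x": -0.2, "y": 1.1, "z": 0, "rx": 0, "ry": 0, "rz": 0}, {"x": -0.3, "y": 1.3, "z": 0, "rx": 0, "ry": 0, "rz": 0}], "claw": 0, "newtons": 20}}

```text
time_s: 5.42
position: [0.5208, 0.1921, 0.0433]
tcp_rot: [0.615, 0.789, -0.0, 0.0]
ft_force: [2.6, -1.9, -0.2]
gripper_width: 0.002
finger_force: 1.4
```

>>> {"op": "arm_command", "data": {"steps": [{"x": 0, "y": 0.1, "z": 0, "rx": 0, "ry": 0, "rz": 0}, {"x": 0, "y": 0.2, "z": 0, "rx": 0, "ry": 0, "rz": 0}, {"x": -0.1, "y": 0.3, "z": 0, "rx": 0, "ry": 0, "rz": 0}, {"x": -0.1, "y": 0.3, "z": 0, "rx": 0, "ry": 0, "rz": 0}], "claw": 0, "newtons": 20}}

```text
time_s: 5.75
position: [0.5199, 0.195, 0.0433]
tcp_rot: [0.615, 0.788, 0.0, 0.0]
ft_force: [2.3, -3.0, -1.2]
gripper_width: -0.002
finger_force: 1.8
```

>>> {"op": "arm_command", "data": {"steps": [{"x": 0, "y": 0.1, "z": 0, "rx": 0, "ry": 0, "rz": 0}, {"x": 0, "y": 0.2, "z": 0, "rx": 0, "ry": 0, "rz": 0}, {"x": 0, "y": 0.3, "z": 0, "rx": 0, "ry": 0, "rz": 0}, {"x": 0, "y": 0.3, "z": 0, "rx": 0, "ry": 0, "rz": 0}], "claw": 0, "newtons": 20}}

```text
time_s: 6.08
position: [0.5195, 0.1979, 0.0432]
tcp_rot: [0.615, 0.789, -0.0, -0.0]
ft_force: [-0.5, -5.4, 1.9]
gripper_width: -0.001
finger_force: 2.6
```

```bash
python3 - <<'E'
from h import *
np.set_printoptions(precision=4,suppress=True)
C=np.array([.4982,.1957,0]); Y=np.array([-.2218,.9751,0]); X=np.array([.9751,.2218,0])
L=lambda p:np.array([(p-C)@X,(p-C)@Y,p[2]])
for i in range(2):
  s=snapshot("wrist");st=readout.observe(); print(L(st["position"]),st["ft_force"]@Y)
for n,z in [("thumb_back",.05),("jaw_face",.026),("anvil_face",.026),("worn_punch",.01)]:
    for r in nets.pinpoint(n,s)[:2]: print(n,round(r["p"],2),L(onz(s,r["at"],z)))
    st=readout.observe(); print(st["ft_force"]@Y)
E
```

```text
[ 0.0213 -0.0027  0.0433] -6.118972474595189
[ 0.0212 -0.0027  0.0432] -6.380863889823254
thumb_back 0.6 [0.0234 0.0109 0.05  ]
-4.953242936001104
jaw_face 0.7 [-0.0115  0.0574  0.026 ]
-5.414025174014707
anvil_face 0.74 [-0.0119  0.0771  0.026 ]
-5.753431793394543
worn_punch 0.9 [-0.0103  0.0661  0.01  ]
worn_punch 0.8 [-0.0958  0.0959  0.01  ]
-4.37922405433299
```

The jaw is closed on the punch, with an opening of about 20 mm and a push of about 5.3 N. Backing off.

>>> {"op": "arm_command", "data": {"steps": [{"x": 0.2, "y": -1, "z": 0, "rx": 0, "ry": 0, "rz": 0}, {"x": 0.6, "y": -3, "z": 0, "rx": 0, "ry": 0, "rz": 0}, {"x": 0.7, "y": -3, "z": 4, "rx": 0, "ry": 0, "rz": 0}, {"x": 0.7, "y": -3, "z": 8, "rx": 0, "ry": 0, "rz": 0}, {"x": 0.7, "y": -4, "z": 12, "rx": 0, "ry": 0, "rz": 0}], "claw": 0, "newtons": 20}}

```text
time_s: 6.8
position: [0.5262, 0.1589, 0.1646]
tcp_rot: [0.614, 0.789, 0.0, -0.001]
ft_force: [0.8, 0.5, 0.4]
gripper_width: 0.001
finger_force: 0.0
```

>>> {"op": "arm_command", "data": {"steps": [{"x": 0, "y": -3, "z": 3, "rx": 0, "ry": 0, "rz": -0.08}, {"x": 0, "y": -7, "z": 5, "rx": 0, "ry": 0, "rz": -0.16}, {"x": 0, "y": -11, "z": 7, "rx": 0, "ry": 0, "rz": -0.24}, {"x": 0, "y": -15, "z": 9, "rx": 0, "ry": 0, "rz": -0.32}, {"x": 0, "y": -19, "z": 11, "rx": 0, "ry": 0, "rz": -0.4}], "claw": 0.9, "newtons": 20}}

```text
time_s: 7.22
position: [0.5262, -0.0223, 0.2686]
tcp_rot: [0.761, 0.649, 0.0, -0.0]
ft_force: [0.9, -0.0, 0.2]
gripper_width: 0.707
finger_force: 0.0
```

>>> {"op": "arm_command", "data": {"steps": [{"x": 0, "y": -4, "z": 1, "rx": 0, "ry": 0, "rz": -0.08}, {"x": 0, "y": -8, "z": 2, "rx": 0, "ry": 0, "rz": -0.12}, {"x": 0, "y": -12, "z": 3, "rx": 0, "ry": 0, "rz": -0.15}, {"x": 0, "y": -15, "z": 4, "rx": 0, "ry": 0, "rz": -0.15}, {"x": 0, "y": -17, "z": 4, "rx": 0, "ry": 0, "rz": -0.15}], "claw": 0.9, "newtons": 20}}

```text
time_s: 7.63
position: [0.5262, -0.1944, 0.3092]
tcp_rot: [0.807, 0.591, 0.0, 0.001]
ft_force: [-0.3, 0.5, -0.5]
gripper_width: 0.899
finger_force: 0.0
```

```bash
python3 - <<'E'
from h import *
np.set_printoptions(precision=4,suppress=True)
st=readout.observe(); print(st["time_s"],st["position"],st["tcp_rot"],st["joint_pos"])
s=snapshot("wrist");t=snapshot("top");save(s,"w4")
for n,z in [("tube_a",.006),("pad",0),("caliper_jaw",0),("worn_punch",.01)]:
  for q in (s,t):
    for r in nets.pinpoint(n,q)[:4]: print(n,round(r["p"],2),np.round(r["at"],3)*[512,384],onz(q,r["at"],z))
for r in nets.search_frame("tube_a",s)[:3]: print(r["p"],np.array(r["rect"])*[512,384,512,384])
E
```

```text
7.6333 [ 0.5262 -0.1944  0.3092] [0.8069 0.5907 0.0004 0.0012] [ 0.1223  0.6288  0.3486  1.4088 -0.2224  1.1403  0.1948]
tube_a 0.95 [253.44  133.248] [ 0.5243 -0.1673  0.006 ]
tube_a 0.6 [286.208 193.152] [ 0.5456 -0.277   0.006 ]
tube_a 0.44 [311.296 196.992] [ 0.5305 -0.1694  0.006 ]
pad 0.73 [281.6   162.816] [ 0.5522 -0.227   0.    ]
pad 0.82 [325.632 188.544] [ 0.5602 -0.2212  0.    ]
caliper_jaw 0.55 [190.976 211.968] [0.483  0.2521 0.    ]
worn_punch 0.59 [158.208 198.528] [0.5302 0.3646 0.01  ]
worn_punch 0.56 [186.368 242.304] [0.378  0.2642 0.01  ]
worn_punch 0.4 [188.416 215.04 ] [0.4709 0.2582 0.01  ]
0.84 [278.2208 185.0112 305.2032 224.9856]
0.68 [244.224  124.9152 267.52   159.3984]
```

View pics/w4.png

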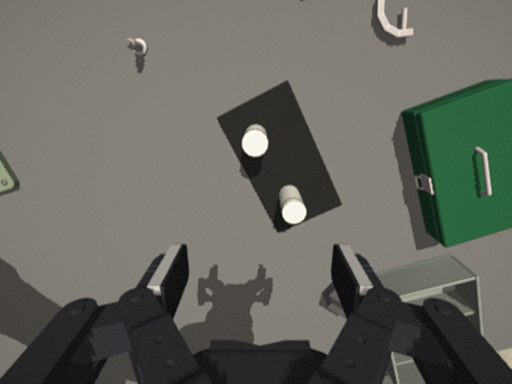

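The tube top centres are at about (255,142) and (294,213), both upright on the pad.

```bash
cat >> h.py <<'E'
def wavg(n=12):
    f=[]
    for i in range(n):
        snapshot("wrist"); st=readout.observe(); f.append(st["ft_force"])
    return np.mean(f,0),np.std(f,0)
E
python3 - <<'E'
from h import *
np.set_printoptions(precision=4,suppress=True)
print(wavg(8)); st=readout.observe(); P=st["position"]; print(P)
s=snapshot("wrist")
g=s["img"].astype(int).min(2); m=(g>225).astype(np.uint8); n,l,S,c=cv2.connectedComponentsWithStats(m)
for i in range(1,n):
  if S[i][4]>100: print(S[i],c[i],onz(s,c[i]/[512,384],.081))
for u,v in[(255,142),(294,213)]:
  p=onz(s,(u/512,v/384),.081); print(p,(p-P)*100)
E
```

```text
(array([-0.0371,  0.01  ,  0.1104]), array([0.4043, 0.4484, 0.416 ]))
[ 0.5267 -0.1904  0.3075]
[244 133  24  25 478] [255.4498 145.4686] [ 0.5261 -0.1695  0.081 ]
[284 204  22  22 368] [294.4565 214.7337] [ 0.5488 -0.2791  0.081 ]
[ 0.527  -0.1651  0.081 ] [  0.0244   2.5328 -22.6477]
[ 0.5489 -0.2763  0.081 ] [  2.2148  -8.5917 -22.6477]
```

>>> {"op": "arm_command", "data": {"steps": [{"x": 0, "y": 1.2, "z": -3, "rx": 0, "ry": 0, "rz": 0}, {"x": 0, "y": 2.2, "z": -6, "rx": 0, "ry": 0, "rz": 0}, {"x": 0, "y": 2.2, "z": -10, "rx": 0, "ry": 0, "rz": 0}, {"x": 0, "y": 2.2, "z": -14, "rx": 0, "ry": 0, "rz": 0}, {"x": 0, "y": 2.2, "z": -17, "rx": 0, "ry": 0, "rz": 0}], "claw": 0.9, "newtons": 30}}

```text
time_s: 9.05
position: [0.526, -0.168, 0.1349]
tcp_rot: [0.806, 0.592, -0.001, -0.001]
ft_force: [1.0, 0.6, -0.6]
gripper_width: 0.903
finger_force: 0.0
```

>>> {"op": "arm_command", "data": {"steps": [{"x": 0, "y": 0, "z": -2.5, "rx": 0, "ry": 0, "rz": 0}, {"x": 0, "y": 0, "z": -5, "rx": 0, "ry": 0, "rz": 0}, {"x": 0, "y": 0, "z": -7.5, "rx": 0, "ry": 0, "rz": 0}, {"x": 0, "y": 0, "z": -10, "rx": 0, "ry": 0, "rz": 0}, {"x": 0, "y": 0, "z": -10, "rx": 0, "ry": 0, "rz": 0}], "claw": 0.9, "newtons": 30}}

```text
time_s: 9.47
position: [0.525, -0.1679, 0.0338]
tcp_rot: [0.806, 0.592, -0.002, -0.002]
ft_force: [-1.7, -0.7, -1.6]
gripper_width: 0.898
finger_force: 0.0
```

```bash
python3 - <<'E'
from h import *
np.set_printoptions(precision=4,suppress=True)
s=snapshot("wrist");save(s,"w5"); st=readout.observe(); print(st["time_s"],st["position"],st["tcp_rot"],st["ft_force"])
E
```

```text
9.5167 [ 0.5258 -0.1683  0.0362] [ 0.8061  0.5918 -0.0009 -0.0013] [ 0.6838 -0.8531  0.8817]
```

View pics/w5.png

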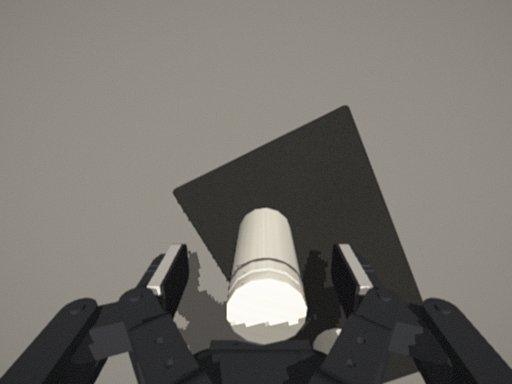

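The tube stands centred between the fingers (top at about 266,310). I'll close on it and lift.

>>> {"op": "arm_command", "data": {"steps": [{"x": 0, "y": 0, "z": 0, "rx": 0, "ry": 0, "rz": 0}, {"x": 0, "y": 0, "z": 0, "rx": 0, "ry": 0, "rz": 0}, {"x": 0, "y": 0, "z": 0, "rx": 0, "ry": 0, "rz": 0}, {"x": 0, "y": 0, "z": 0, "rx": 0, "ry": 0, "rz": 0}, {"x": 0, "y": 0, "z": 0, "rx": 0, "ry": 0, "rz": 0}], "claw": 0.2, "newtons": 40}}

```text
time_s: 9.93
position: [0.5274, -0.1686, 0.0388]
tcp_rot: [0.806, 0.592, 0.001, 0.001]
ft_force: [-1.4, 0.7, 12.0]
gripper_width: 0.395
finger_force: 38.6
```

>>> {"op": "arm_command", "data": {"steps": [{"x": 0, "y": 0, "z": 0, "rx": 0, "ry": 0, "rz": 0}, {"x": 0, "y": 0, "z": 0.5, "rx": 0, "ry": 0, "rz": 0}, {"x": 0, "y": 0, "z": 1.5, "rx": 0, "ry": 0, "rz": 0}, {"x": 0, "y": 0, "z": 3, "rx": 0, "ry": 0, "rz": 0}, {"x": 0, "y": 0, "z": 4, "rx": 0, "ry": 0, "rz": 0}], "claw": 0.2, "newtons": 40}}

```text
time_s: 10.35
position: [0.5269, -0.1686, 0.0793]
tcp_rot: [0.806, 0.592, 0.0, 0.0]
ft_force: [0.6, -0.5, -3.2]
gripper_width: 0.394
finger_force: 40.5
```

```bash
python3 - <<'E'
from h import *
np.set_printoptions(precision=4,suppress=True)
snapshot("wrist"); print(wavg(14)); st=readout.observe(); print(st["time_s"],st["position"],st["tcp_rot"],st["gripper_width"],st["finger_force"],st["torque"])
E
```

```text
(array([-0.0286, -0.059 , -4.1471]), array([0.5086, 0.5335, 0.3913]))
11.1 [ 0.5267 -0.1685  0.0774] [ 0.806   0.5919 -0.0001 -0.0001] 0.3941801102560216 40.456758085638285 [0.0357 0.0484 0.0221]
```

The first tube weighs about 4.25 N (0.43 kg), so it is the carbide one. The order asked still requires setting it back and lifting the other.

>>> {"op": "arm_command", "data": {"steps": [{"x": 0, "y": 0, "z": -1.2, "rx": 0, "ry": 0, "rz": 0}, {"x": 0, "y": 0, "z": -2.4, "rx": 0, "ry": 0, "rz": 0}, {"x": 0, "y": 0, "z": -3.2, "rx": 0, "ry": 0, "rz": 0}, {"x": 0, "y": 0, "z": -3.6, "rx": 0, "ry": 0, "rz": 0}, {"x": 0, "y": 0, "z": -3.7, "rx": 0, "ry": 0, "rz": 0}], "claw": 0.2, "newtons": 40}}

```text
time_s: 11.52
position: [0.5265, -0.1684, 0.0399]
tcp_rot: [0.806, 0.592, -0.0, -0.0]
ft_force: [-0.2, -0.5, -4.2]
gripper_width: 0.394
finger_force: 40.4
```

>>> {"op": "arm_command", "data": {"steps": [{"x": 0, "y": 0, "z": -0.1, "rx": 0, "ry": 0, "rz": 0}, {"x": 0, "y": 0, "z": -0.2, "rx": 0, "ry": 0, "rz": 0}, {"x": 0, "y": 0, "z": -0.3, "rx": 0, "ry": 0, "rz": 0}, {"x": 0, "y": 0, "z": -0.3, "rx": 0, "ry": 0, "rz": 0}], "claw": 0.2, "newtons": 40}}

```text
time_s: 11.85
position: [0.5271, -0.1686, 0.0388]
tcp_rot: [0.806, 0.592, 0.0, 0.0]
ft_force: [-2.3, 1.9, 14.7]
gripper_width: 0.392
finger_force: 41.7
```

>>> {"op": "arm_command", "data": {"steps": [{"x": 0, "y": 0, "z": 0.1, "rx": 0, "ry": 0, "rz": 0}, {"x": 0, "y": 0, "z": 0.1, "rx": 0, "ry": 0, "rz": 0}], "claw": 0.2, "newtons": 30}}

```text
time_s: 12.02
position: [0.527, -0.1685, 0.039]
tcp_rot: [0.806, 0.592, 0.0, 0.0]
ft_force: [-0.4, 0.0, -3.5]
gripper_width: 0.396
finger_force: 40.4
```

>>> {"op": "arm_command", "data": {"steps": [{"x": 0, "y": 0, "z": 0, "rx": 0, "ry": 0, "rz": 0}, {"x": 0, "y": 0, "z": 0, "rx": 0, "ry": 0, "rz": 0}, {"x": 0, "y": 0, "z": 0, "rx": 0, "ry": 0, "rz": 0}, {"x": 0, "y": 0, "z": 0, "rx": 0, "ry": 0, "rz": 0}, {"x": 0, "y": 0, "z": 0, "rx": 0, "ry": 0, "rz": 0}], "claw": 0.9, "newtons": 30}}

```text
time_s: 12.43
position: [0.5267, -0.1685, 0.0385]
tcp_rot: [0.806, 0.592, -0.0, -0.0]
ft_force: [-0.4, 0.1, -0.2]
gripper_width: 0.903
finger_force: 0.0
```

>>> {"op": "arm_command", "data": {"steps": [{"x": 0, "y": 0, "z": 1.5, "rx": 0, "ry": 0, "rz": 0}, {"x": 0, "y": 0, "z": 4, "rx": 0, "ry": 0, "rz": 0}, {"x": 0, "y": 0, "z": 7, "rx": 0, "ry": 0, "rz": 0}, {"x": 0, "y": 0, "z": 10, "rx": 0, "ry": 0, "rz": 0}, {"x": 0, "y": 0, "z": 13, "rx": 0, "ry": 0, "rz": 0}], "claw": 0.9, "newtons": 30}}

```text
time_s: 12.85
position: [0.5265, -0.1684, 0.1699]
tcp_rot: [0.806, 0.592, -0.0, -0.0]
ft_force: [-0.4, 0.2, 0.1]
gripper_width: 0.901
finger_force: 0.0
```

>>> {"op": "arm_command", "data": {"steps": [{"x": 0.5, "y": -2.5, "z": 1, "rx": 0, "ry": 0, "rz": 0}, {"x": 1, "y": -5, "z": 2, "rx": 0, "ry": 0, "rz": 0}, {"x": 1.6, "y": -7.5, "z": 2, "rx": 0, "ry": 0, "rz": 0}, {"x": 2.2, "y": -10, "z": 2, "rx": 0, "ry": 0, "rz": 0}, {"x": 2.2, "y": -10.9, "z": 2, "rx": 0, "ry": 0, "rz": 0}], "claw": 0.9, "newtons": 30}}

```text
time_s: 13.27
position: [0.5486, -0.2809, 0.1884]
tcp_rot: [0.807, 0.591, -0.001, 0.001]
ft_force: [-1.4, -1.3, -0.6]
gripper_width: 0.902
finger_force: 0.0
```

```bash
python3 - <<'E'
from h import *
np.set_printoptions(precision=4,suppress=True)
snapshot("wrist");snapshot("wrist");s=snapshot("wrist");save(s,"w6"); st=readout.observe(); P=st["position"]; print(st["time_s"],P,st["tcp_rot"],st["ft_force"])
g=s["img"].astype(int).min(2); m=(g>225).astype(np.uint8); n,l,S,c=cv2.connectedComponentsWithStats(m)
for i in range(1,n):
  if S[i][4]>100: print(S[i],c[i],onz(s,c[i]/[512,384],.081))
for r in nets.pinpoint("tube_a",s)[:3]: print(r["p"],onz(s,r["at"],.006))
E
```

```text
13.4167 [ 0.5484 -0.2775  0.1882] [ 0.8063  0.5916 -0.0001 -0.0003] [0.4245 0.1479 0.3497]
[ 175   54   40   44 1354] [194.3043  75.2939] [ 0.5256 -0.1697  0.081 ]
[245 173  35  33 920] [262.0522 188.962 ] [ 0.5489 -0.2792  0.081 ]
0.9 [ 0.5457 -0.2806  0.006 ]
0.9 [ 0.5284 -0.1707  0.006 ]
```

View pics/w6.png

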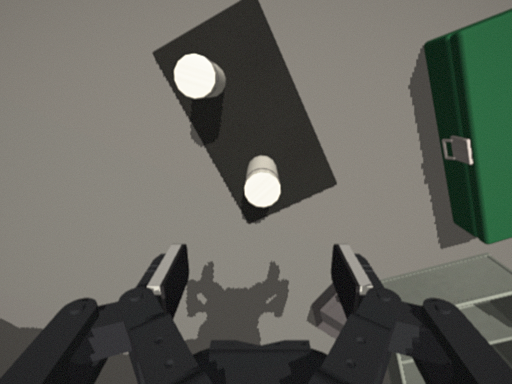

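Both tubes are upright, the first back at about (195,75) and the second at (262,189), lined up. I'll go down on the second.

>>> {"op": "arm_command", "data": {"steps": [{"x": 0, "y": -0.1, "z": -3, "rx": 0, "ry": 0, "rz": 0}, {"x": 0, "y": -0.1, "z": -6, "rx": 0, "ry": 0, "rz": 0}, {"x": 0, "y": -0.1, "z": -9, "rx": 0, "ry": 0, "rz": 0}, {"x": 0, "y": -0.1, "z": -12, "rx": 0, "ry": 0, "rz": 0}, {"x": 0, "y": -0.1, "z": -14.8, "rx": 0, "ry": 0, "rz": 0}], "claw": 0.9, "newtons": 30}}

```text
time_s: 13.88
position: [0.5488, -0.2768, 0.0391]
tcp_rot: [0.806, 0.592, 0.0, -0.0]
ft_force: [0.5, -0.2, 0.6]
gripper_width: 0.9
finger_force: 0.0
```

>>> {"op": "arm_command", "data": {"steps": [{"x": 0, "y": 0, "z": 0, "rx": 0, "ry": 0, "rz": 0}, {"x": 0, "y": 0, "z": 0, "rx": 0, "ry": 0, "rz": 0}, {"x": 0, "y": 0, "z": 0, "rx": 0, "ry": 0, "rz": 0}, {"x": 0, "y": 0, "z": 0, "rx": 0, "ry": 0, "rz": 0}, {"x": 0, "y": 0, "z": 0, "rx": 0, "ry": 0, "rz": 0}], "claw": 0.2, "newtons": 40}}

```text
time_s: 14.3
position: [0.5499, -0.2787, 0.0425]
tcp_rot: [0.806, 0.592, 0.001, 0.001]
ft_force: [2.8, 0.0, 11.1]
gripper_width: 0.382
finger_force: 39.6
```

>>> {"op": "arm_command", "data": {"steps": [{"x": 0, "y": 0, "z": 0, "rx": 0, "ry": 0, "rz": 0}, {"x": 0, "y": 0, "z": 0.5, "rx": 0, "ry": 0, "rz": 0}, {"x": 0, "y": 0, "z": 1.5, "rx": 0, "ry": 0, "rz": 0}, {"x": 0, "y": 0, "z": 3, "rx": 0, "ry": 0, "rz": 0}, {"x": 0, "y": 0, "z": 4, "rx": 0, "ry": 0, "rz": 0}], "claw": 0.2, "newtons": 40}}

```text
time_s: 14.72
position: [0.549, -0.2787, 0.0826]
tcp_rot: [0.806, 0.592, 0.0, 0.001]
ft_force: [0.4, 0.2, -2.7]
gripper_width: 0.381
finger_force: 40.0
```

```bash
python3 - <<'E'
from h import *
np.set_printoptions(precision=4,suppress=True)
snapshot("wrist"); print(wavg(14)); st=readout.observe(); print(st["time_s"],st["position"],st["tcp_rot"],st["gripper_width"],st["finger_force"],st["torque"])
E
```

```text
(array([-0.0827,  0.1592, -2.8794]), array([0.3306, 0.4867, 0.6511]))
15.4667 [ 0.5487 -0.2785  0.0804] [ 0.806   0.5919 -0.0001 -0.0001] 0.3792728645362385 40.05554225295782 [ 0.0049 -0.0013 -0.017 ]
```

The second is lighter (about 2.9 N against 4.2 N). Setting it back.

>>> {"op": "arm_command", "data": {"steps": [{"x": 0, "y": 0, "z": -1.2, "rx": 0, "ry": 0, "rz": 0}, {"x": 0, "y": 0, "z": -2.4, "rx": 0, "ry": 0, "rz": 0}, {"x": 0, "y": 0, "z": -3.2, "rx": 0, "ry": 0, "rz": 0}, {"x": 0, "y": 0, "z": -3.6, "rx": 0, "ry": 0, "rz": 0}, {"x": 0, "y": 0, "z": -3.7, "rx": 0, "ry": 0, "rz": 0}], "claw": 0.2, "newtons": 40}}

```text
time_s: 15.88
position: [0.5486, -0.2783, 0.0424]
tcp_rot: [0.806, 0.592, -0.0, -0.0]
ft_force: [-0.0, 0.1, -2.5]
gripper_width: 0.381
finger_force: 39.8
```

>>> {"op": "arm_command", "data": {"steps": [{"x": 0, "y": 0, "z": -0.1, "rx": 0, "ry": 0, "rz": 0}, {"x": 0, "y": 0, "z": -0.2, "rx": 0, "ry": 0, "rz": 0}, {"x": 0, "y": 0, "z": -0.3, "rx": 0, "ry": 0, "rz": 0}, {"x": 0, "y": 0, "z": -0.2, "rx": 0, "ry": 0, "rz": 0}, {"x": 0, "y": 0, "z": -0.2, "rx": 0, "ry": 0, "rz": 0}], "claw": 0.2, "newtons": 40}}

```text
time_s: 16.3
position: [0.5489, -0.2786, 0.042]
tcp_rot: [0.806, 0.592, 0.0, 0.0]
ft_force: [-2.9, 1.4, 11.0]
gripper_width: 0.38
finger_force: 40.8
```

>>> {"op": "arm_command", "data": {"steps": [{"x": 0, "y": 0, "z": 0, "rx": 0, "ry": 0, "rz": 0}, {"x": 0, "y": 0, "z": 0, "rx": 0, "ry": 0, "rz": 0}, {"x": 0, "y": 0, "z": 0, "rx": 0, "ry": 0, "rz": 0}, {"x": 0, "y": 0, "z": 0, "rx": 0, "ry": 0, "rz": 0}, {"x": 0, "y": 0, "z": 0, "rx": 0, "ry": 0, "rz": 0}], "claw": 0.9, "newtons": 30}}

```text
time_s: 16.72
position: [0.5487, -0.2784, 0.0414]
tcp_rot: [0.806, 0.592, -0.0, -0.0]
ft_force: [0.4, -0.5, -0.5]
gripper_width: 0.899
finger_force: 0.0
```

>>> {"op": "arm_command", "data": {"steps": [{"x": 0, "y": 0, "z": 1.5, "rx": 0, "ry": 0, "rz": 0}, {"x": 0, "y": 0, "z": 4, "rx": 0, "ry": 0, "rz": 0}, {"x": 0, "y": 0, "z": 7, "rx": 0, "ry": 0, "rz": 0}, {"x": 0, "y": 0, "z": 10, "rx": 0, "ry": 0, "rz": 0}, {"x": 0, "y": 0, "z": 13, "rx": 0, "ry": 0, "rz": 0}], "claw": 0.9, "newtons": 30}}

```text
time_s: 17.13
position: [0.5485, -0.2784, 0.1729]
tcp_rot: [0.806, 0.592, -0.0, -0.0]
ft_force: [0.6, 0.2, -0.2]
gripper_width: 0.9
finger_force: 0.0
```

>>> {"op": "arm_command", "data": {"steps": [{"x": -0.5, "y": 2.5, "z": 1, "rx": 0, "ry": 0, "rz": 0}, {"x": -1, "y": 5, "z": 2, "rx": 0, "ry": 0, "rz": 0}, {"x": -1.6, "y": 7.5, "z": 2, "rx": 0, "ry": 0, "rz": 0}, {"x": -2.2, "y": 10, "z": 2, "rx": 0, "ry": 0, "rz": 0}, {"x": -2.2, "y": 11, "z": 2, "rx": 0, "ry": 0, "rz": 0}], "claw": 0.9, "newtons": 30}}

```text
time_s: 17.55
position: [0.5262, -0.1652, 0.1917]
tcp_rot: [0.805, 0.593, 0.0, -0.001]
ft_force: [0.4, 0.9, 0.2]
gripper_width: 0.902
finger_force: 0.0
```

```bash
python3 - <<'E'
from h import *
np.set_printoptions(precision=4,suppress=True)
snapshot("wrist");snapshot("wrist");s=snapshot("wrist");save(s,"w7"); t=snapshot("top");st=readout.observe(); P=st["position"]; print(st["time_s"],P,st["tcp_rot"],st["ft_force"])
g=s["img"].astype(int).min(2); m=(g>225).astype(np.uint8); n,l,S,c=cv2.connectedComponentsWithStats(m)
for i in range(1,n):
  if S[i][4]>100: print(S[i],c[i],onz(s,c[i]/[512,384],.081))
for q in(s,t):
  for r in nets.pinpoint("tube_a",q)[:3]: print(r["p"],onz(q,r["at"],.006))
E
```

```text
17.75 [ 0.5269 -0.1693  0.1915] [ 0.8061  0.5918 -0.0002  0.0002] [ 0.47   -0.3621  0.0675]
[244 175  34  33 880] [260.4091 191.3398] [ 0.5255 -0.1696  0.081 ]
[296 267  30  26 547] [311.8519 278.8355] [ 0.5482 -0.2782  0.081 ]
0.73 [ 0.5447 -0.2781  0.006 ]
0.59 [ 0.5248 -0.1705  0.006 ]
0.28 [ 0.768  -0.0681  0.006 ]
```

Both tubes stand upright on the pad. I'll grasp the heavy one again.

>>> {"op": "arm_command", "data": {"steps": [{"x": 0, "y": 0, "z": -3, "rx": 0, "ry": 0, "rz": 0}, {"x": 0, "y": 0, "z": -6, "rx": 0, "ry": 0, "rz": 0}, {"x": 0, "y": 0, "z": -9, "rx": 0, "ry": 0, "rz": 0}, {"x": 0, "y": 0, "z": -12, "rx": 0, "ry": 0, "rz": 0}, {"x": 0, "y": 0, "z": -15, "rx": 0, "ry": 0, "rz": 0}], "claw": 0.9, "newtons": 30}}

```text
time_s: 18.27
position: [0.5265, -0.1695, 0.0399]
tcp_rot: [0.806, 0.591, -0.0, 0.0]
ft_force: [0.4, -0.4, -1.1]
gripper_width: 0.906
finger_force: 0.0
```

>>> {"op": "arm_command", "data": {"steps": [{"x": 0, "y": 0, "z": 0, "rx": 0, "ry": 0, "rz": 0}, {"x": 0, "y": 0, "z": 0, "rx": 0, "ry": 0, "rz": 0}, {"x": 0, "y": 0, "z": 0, "rx": 0, "ry": 0, "rz": 0}, {"x": 0, "y": 0, "z": 0, "rx": 0, "ry": 0, "rz": 0}, {"x": 0, "y": 0, "z": 0, "rx": 0, "ry": 0, "rz": 0}], "claw": 0.2, "newtons": 40}}

```text
time_s: 18.68
position: [0.5273, -0.169, 0.0434]
tcp_rot: [0.806, 0.592, 0.001, 0.001]
ft_force: [-2.4, -1.4, 9.8]
gripper_width: 0.395
finger_force: 40.0
```

>>> {"op": "arm_command", "data": {"steps": [{"x": 0, "y": 0, "z": 0, "rx": 0, "ry": 0, "rz": 0}, {"x": 0, "y": 0, "z": 1, "rx": 0, "ry": 0, "rz": 0}, {"x": 0, "y": 0, "z": 4, "rx": 0, "ry": 0, "rz": 0}, {"x": 0, "y": 0, "z": 8, "rx": 0, "ry": 0, "rz": 0}, {"x": 0, "y": 0, "z": 12, "rx": 0, "ry": 0, "rz": 0}], "claw": 0.2, "newtons": 40}}

```text
time_s: 19.1
position: [0.5262, -0.1684, 0.1641]
tcp_rot: [0.806, 0.592, -0.0, -0.0]
ft_force: [1.0, 0.5, -3.4]
gripper_width: 0.393
finger_force: 41.2
```

>>> {"op": "arm_command", "data": {"steps": [{"x": 0, "y": 1.5, "z": 1.5, "rx": 0, "ry": 0, "rz": 0}, {"x": 0, "y": 4, "z": 3, "rx": 0, "ry": 0, "rz": 0.05}, {"x": -0.5, "y": 7, "z": 4, "rx": 0, "ry": 0, "rz": 0.1}, {"x": -1, "y": 10, "z": 4, "rx": 0, "ry": 0, "rz": 0.15}, {"x": -1.5, "y": 13, "z": 4, "rx": 0, "ry": 0, "rz": 0.2}], "claw": 0.2, "newtons": 40}}

```text
time_s: 19.52
position: [0.5114, -0.0371, 0.2034]
tcp_rot: [0.742, 0.67, 0.001, 0.001]
ft_force: [0.3, 0.4, -4.3]
gripper_width: 0.391
finger_force: 43.3
```

```bash
python3 - <<'E'
from h import *
np.set_printoptions(precision=4,suppress=True)
snapshot("wrist");s=snapshot("wrist");t=snapshot("top");st=readout.observe(); P=st["position"]; print(st["time_s"],P,st["tcp_rot"],st["ft_force"],st["gripper_width"])
for q in(s,t):
  for n,z in (("worn_punch",.01),("jaw_face",.026),("anvil_face",.026)):
    for r in nets.pinpoint(n,q)[:3]: print(n,round(r["p"],2),onz(q,r["at"],z))
E
```

```text
19.6667 [ 0.5116 -0.0363  0.2029] [ 0.7417  0.6708  0.0007 -0.    ] [-0.2134 -1.2445 -4.9109] 0.3904197395126524
worn_punch 0.45 [0.5242 0.3707 0.01  ]
worn_punch 0.45 [0.3729 0.2651 0.01  ]
worn_punch 0.39 [0.4757 0.2527 0.01  ]
jaw_face 0.49 [0.4758 0.246  0.026 ]
anvil_face 0.78 [0.4725 0.2628 0.026 ]
```

>>> {"op": "arm_command", "data": {"steps": [{"x": -0.5, "y": 3.5, "z": 0, "rx": 0, "ry": 0, "rz": 0.06}, {"x": -1, "y": 7, "z": 0, "rx": 0, "ry": 0, "rz": 0.12}, {"x": -1.5, "y": 10.5, "z": 0, "rx": 0, "ry": 0, "rz": 0.18}, {"x": -2, "y": 14, "z": 0, "rx": 0, "ry": 0, "rz": 0.24}, {"x": -2.5, "y": 17.5, "z": 0, "rx": 0, "ry": 0, "rz": 0.3}], "claw": 0.2, "newtons": 40}}

```text
time_s: 20.38
position: [0.4864, 0.1376, 0.2016]
tcp_rot: [0.634, 0.773, -0.0, 0.0]
ft_force: [1.1, -0.7, -4.2]
gripper_width: 0.39
finger_force: 43.3
```

>>> {"op": "arm_command", "data": {"steps": [{"x": -0.4, "y": 3.5, "z": 0, "rx": 0, "ry": 0, "rz": 0}, {"x": -0.8, "y": 7, "z": 0, "rx": 0, "ry": 0, "rz": 0}, {"x": -1.2, "y": 9.5, "z": 0, "rx": 0, "ry": 0, "rz": 0}, {"x": -1.4, "y": 11, "z": -0.5, "rx": 0, "ry": 0, "rz": 0}, {"x": -1.4, "y": 11.9, "z": -1.5, "rx": 0, "ry": 0, "rz": 0}], "claw": 0.2, "newtons": 40}}

```text
time_s: 20.8
position: [0.4726, 0.2575, 0.1867]
tcp_rot: [0.634, 0.773, 0.001, -0.0]
ft_force: [-0.7, 1.0, -4.7]
gripper_width: 0.393
finger_force: 43.3
```

```bash
python3 - <<'E'
from h import *
np.set_printoptions(precision=4,suppress=True)
C=np.array([.4982,.1957,0]); Y=np.array([-.2218,.9751,0]); X=np.array([.9751,.2218,0])
L=lambda p:np.array([(p-C)@X,(p-C)@Y,p[2]])
for i in range(4): s=snapshot("wrist")
save(s,"w8");t=snapshot("side");save(t,"s8");st=readout.observe(); P=st["position"]; print(st["time_s"],P,L(P),st["tcp_rot"],st["ft_force"],st["gripper_width"])
for q in(s,t):
  for n,z in (("worn_punch",.01),("jaw_face",.026),("anvil_face",.026),("tube_a",P[2]-.0365)):
    for r in nets.pinpoint(n,q)[:3]:
      p=onz(q,r["at"],z); print(n,round(r["p"],2),p,L(p))
a,b=s["img"],t["img"]
cv2.imwrite("pics/c8.png",np.hstack([a[:,:,::-1][::1],cv2.resize(b[150:310,130:250],(288,384),interpolation=cv2.INTER_CUBIC)[:,:,::-1]]))
E
```

```text
21.05 [0.4733 0.2539 0.1866] [-0.0114  0.0623  0.1866] [ 0.6353  0.7723 -0.0004  0.0003] [-0.025  -0.8533 -4.2739] 0.38782056055356495
worn_punch 0.86 [0.474  0.2593 0.01  ] [-0.0095  0.0674  0.01  ]
worn_punch 0.84 [0.3783 0.27   0.01  ] [-0.1004  0.099   0.01  ]
worn_punch 0.76 [0.5333 0.368  0.01  ] [0.0724 0.1602 0.01  ]
jaw_face 0.88 [0.4741 0.2517 0.026 ] [-0.0111  0.06    0.026 ]
jaw_face 0.24 [0.4846 0.1941 0.026 ] [-0.0136  0.0014  0.026 ]
tube_a 0.6 [0.4715 0.2521 0.1501] [-0.0136  0.0609  0.1501]
worn_punch 0.64 [0.4787 0.263  0.01  ] [-0.0041  0.07    0.01  ]
worn_punch 0.57 [0.3734 0.2746 0.01  ] [-0.1042  0.1046  0.01  ]
worn_punch 0.51 [0.5218 0.3708 0.01  ] [0.0618 0.1655 0.01  ]
anvil_face 0.74 [0.5579 0.1834 0.026 ] [ 0.0555 -0.0252  0.026 ]
anvil_face 0.57 [0.4773 0.2656 0.026 ] [-0.0049  0.0728  0.026 ]
tube_a 0.61 [0.4751 0.2561 0.1501] [-0.0091  0.064   0.1501]
tube_a 0.53 [ 0.4046 -0.063   0.1501] [-0.1486 -0.2315  0.1501]
```

View pics/c8.png

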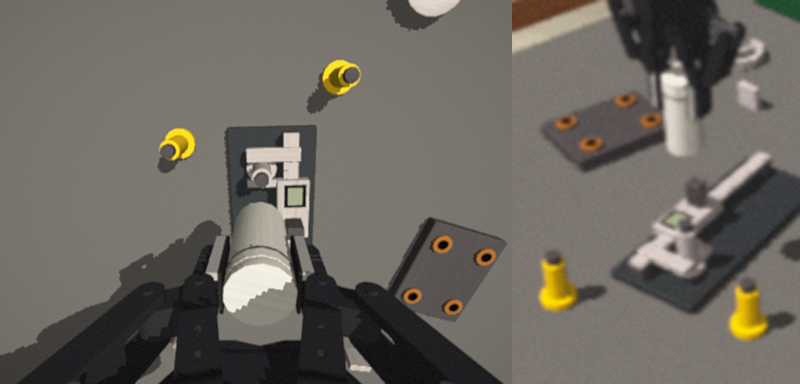

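The jaws are closed on the upright punch (tip at about 261,179 in the wrist view) and the tube hangs vertical. I'll make the final adjustment.

>>> {"op": "arm_command", "data": {"steps": [{"x": 0, "y": 0.2, "z": -0.5, "rx": 0, "ry": 0, "rz": 0}, {"x": 0, "y": 0.4, "z": -1, "rx": 0, "ry": 0, "rz": 0}, {"x": 0, "y": 0.4, "z": -1.5, "rx": 0, "ry": 0, "rz": 0}, {"x": 0, "y": 0.4, "z": -1.5, "rx": 0, "ry": 0, "rz": 0}, {"x": 0, "y": 0.4, "z": -1.5, "rx": 0, "ry": 0, "rz": 0}], "claw": 0.2, "newtons": 40}}

```text
time_s: 21.87
position: [0.4726, 0.2595, 0.1711]
tcp_rot: [0.635, 0.773, -0.0, -0.0]
ft_force: [-0.1, 0.5, -4.6]
gripper_width: 0.389
finger_force: 43.3
```

```bash
python3 - <<'E'
from h import *
np.set_printoptions(precision=4,suppress=True)
for i in range(10): s=snapshot("wrist")
t=snapshot("side")
st=readout.observe(); P=st["position"]; print(st["time_s"],P,st["tcp_rot"],st["ft_force"],abs(st["qvel"]).max())
f=lambda u,v,z:onz(s,(u/512,v/384),z)
for r in nets.pinpoint("worn_punch",s)[:3]: print(r["p"],onz(s,r["at"],.01))
g=s["img"][100:260,200:330]; cv2.imwrite("pics/c9.png",cv2.resize(g[:,:,::-1],None,fx=3.7,fy=3.7,interpolation=cv2.INTER_CUBIC))
# side: compare tube bottom-centre and punch as seen
for z in(.135,.065): print(proj(t,[.4735,.2585,z]))
for n in("tube_a","worn_punch"):
  for r in nets.pinpoint(n,t)[:3]: print(n,r["p"],np.array(r["at"])*[512,384])
print(proj(s,[.4735,.2585,.065]))
E
```

```text
22.4167 [0.4727 0.2596 0.1715] [ 0.6345  0.7729 -0.     -0.    ] [ 1.2242 -0.6888 -3.6951] 0.0027888513667366547
0.79 [0.532  0.3713 0.01  ]
0.78 [0.3791 0.2693 0.01  ]
0.59 [0.4723 0.2609 0.01  ]
(np.float64(201.0195568309566), np.float64(216.92665912521264))
(np.float64(202.86251849579068), np.float64(242.16218460663924))
tube_a 0.59 [198.7072 216.3072]
tube_a 0.49 [317.4912 174.1824]
worn_punch 0.72 [ 94.8224 282.3936]
worn_punch 0.56 [228.096  287.6928]
worn_punch 0.52 [201.1136 259.3152]
(np.float64(261.3345341767862), np.float64(191.21664313252109))
```

View pics/c9.png

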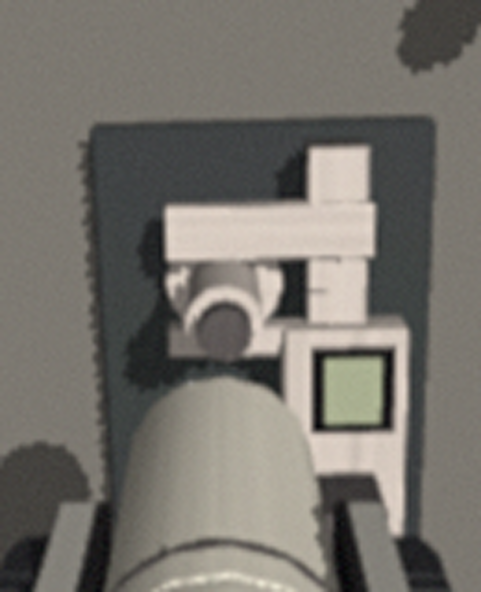

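The punch tip is at crop (225,332), within about 1 mm of the prediction. The tube is directly above it with about 70 mm of clearance, and it is still. Handing in.

```bash
python3 -c "
from h import *
print(manip.job_done())"
```

```text
the job is handed in; nothing more can be done
None
```

The job is handed in: the caliper is closed on the worn punch, pressed at about 5 N. The heavier tube (about 0.43 kg, against 0.30 kg) is held upright about 7 cm above the punch, and the lighter one is back upright on the pad.

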